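# Release the red-rimmed chamber from its ratchet dock

### The arm

A 7-joint arm with a two-finger parallel gripper is mounted at the origin on the work surface. World frame = base frame: x ahead of the robot, y to its left, z up, the work surface at z = 0. Lengths are in mm, angles in rad, forces in N, time in s.
With the tool pointing down it reaches from about 400 to 900 mm from the base axis. Payload 5.6 kg.
Tool frame: the origin (TCP) lies midway between the tips of the shut fingers; the grasp point (between the pads) lies 19 mm behind it; x points along the fingers, y is the direction in which the jaws open and shut, and the axes are right-handed (so a half turn about x gives the same grasp; the last joint's range is limited). The gripper opens to 92 mm and grips with 3 to 60 N. Pads are 20 mm wide; open, the fingers measure 128 mm over their backs; the gripper's body (75 mm by 189 mm) begins 69 mm behind the grasp point.
Start: joints at [1.159, 0.468, -0.012, 1.603, 0.006, 1.071, -0.056], TCP at [234.282, -606.317, 214.592] pointing down, gripper open.
Joint ranges: [-2.53, 2.53], [-0.31, 2.02], [-1.57, 1.55], [0.28, 2.44], [-1.29, 4.43], [0.15, 1.84], [-2.92, 2.92]. Speed limits (rad/s): [2.57, 2.57, 3.14, 3.14, 3.14, 3.14, 3.14].

### API

Orientations are given as a rotation vector (axis times angle).
In Python, from cell import robot, grip, kin, viewer gives the robot as it stands. Calls block until the motion is done:
- robot.movep(position, orientation): joint-space move of the TCP to a pose.
- robot.servo_line(position, feed=150, rotation=None): straight line of the TCP; rotation=None keeps the orientation; feed is the mean speed in mm/s.
- robot.goto_joints(angles): joint-space move.
- grip(opening, newtons=None): opening from 0.0 (shut) to 1.0 (fully open); newtons is the grip in N (None keeps the last); returns when the fingers have stopped.
- robot.hold(seconds).
- kin.ik(position, orientation): joint angles nearest the present ones, or None.
- robot.observe(): the state.
- viewer.read_camera(name): name is "side" or "top" or "wrist"; returns the picture (400x640x3 uint8, red, green, blue); there is no depth.
- viewer.camera_info(name): a dict with "camera_matrix" (3x3 intrinsics, pixels), "R" (3x3) and "t" (3): a world point X has camera coordinates R X + t. Camera axes: x right, y down, z forward; pixel columns grow to the right and rows downward; lengths in mm; the calibration is good to about 2 mm. A picture is of the moment at which its call begins: read the wrist's pose just before it. camera_info takes no time and is no camera call; for the wrist camera it gives the pose at the moment of the call.
A pose or a line that the arm cannot do raises robot.IKError and nothing moves.
- robot.job_done(): hands the job in, once; it reports no verdict.
Trained networks look in the newest picture that a camera, given by its name, has taken for a name from the list of things; names that differ only in an ending like _2 or _b are one class to them, and where a whole thing is asked for, a point or a joint stands for the part that bears it (a point fixed in the world has none). Each returns a list of dicts, best first, with "confidence" (0 to 1); they miss things now and then, are a little off and sometimes report something else, mostly with a low value. They report only what shows in the picture. A call takes as long as a camera call. They do not tell look-alikes from the thing itself.
- viewer.silhouettes(name, camera): "mask" (400x640 bool, what is visible of it).
- viewer.pinpoint(name, camera): "at" ([x, y, z] in mm, in the coordinates of the camera as it stood for that picture, good to about 4 mm: a listed point, or the origin of a listed thing).
The state is a dict: "t": time; "joints": joint angles; "joint_velocities": joint speeds; "joint_torque": joint torques, N m; "tcp_pos": TCP position; "tcp_rot": TCP orientation; "contact_force": force on the tool from outside, world axes, zero at the start; "wrist_torque": the same for the moment, N m; "grip_width": opening from 0.0 (shut) to 1.0 (fully open).
Only numpy, scipy, OpenCV 4.12 (cv2) and the standard library are available. Lean on these libraries where they do the work, as an engineer would, in place of code of your own. Each camera call takes 0.05 s, during which the arm holds its last target.

### The job

The clear chamber with the red rim is finished with: release the clamp of its dock. Push that dock's orange pawl by its pin until the pawl snaps off the ratchet wheel and stays off, then ease the black crank handle slowly counterclockwise (seen from above), over about two seconds or more, all the way back to its stop, so that the jaw stands clear. Leave the chamber where it stands, and leave the dock of the blue-rimmed chamber locked.

Things in the scene. Friction and masses are not known exactly. Their poses are not given: they have to be found in the camera images.
- red_dock: Fixed aluminium dock (plate 400 x 210 x 12 mm) that holds the red-rimmed chamber; a look-alike holds the blue one. Origin on the vertical drum axis at bench height; x points to the chamber, y left, z up. Ratchet wheel radius 46 mm, 34 to 46 mm high; hub radius 20 mm; crank bar top 68 mm high. The jaw at x 112 mm draws back 42 mm towards the drum. Nothing on it is higher than 112 mm.
- red_pawl (a joint): Red dock's orange pawl, a flat lever 34 to 46 mm high on a vertical pivot at x -55, y 65 mm of the dock. 0: tip in the teeth; 0.7 rad (counterclockwise from above): fully off. An over-centre spring holds it at either end: the pin takes about 2 N, and past 0.35 rad it snaps over and stays off. While in, it lets the drum turn back 0.09 rad at most.
- red_pin (a point): Point on the axis of the red dock's upright orange pawl pin, 85 mm above the bench. The pin is 14 mm thick, 46 to 100 mm high, on the pawl's tail 55 mm from the pivot. With the pawl in it is at x -105, y 87 mm of the dock; pushed 38 mm towards the dock's -y, to x -108, y 49 mm, the pawl is off.
- red_drum (a joint): Red dock's drum (ratchet wheel and crank) about the dock's z axis: 0 to 0.05 rad when clamped, 1.4 rad at its stop when fully eased back, counterclockwise from above. Friction (about 2 N at the handle) lets it stay wherever it is left.
- red_handle (a point): Point on the axis of the red dock's upright black crank handle, 95 mm above the bench: a round post 18 mm thick, 68 to 112 mm high, at radius 65 mm from the drum axis. At drum angle q it is at 215 degrees + q about the dock's z from its x axis: clamped at x -53, y -37 mm, eased back at x 28, y -59 mm of the dock.
- red_chamber: Clear plastic chamber, loose, 120 x 138 mm and 90 mm high with a red rim round its lid, standing on the red dock between the jaw and the back stop. The origin is the centre of its underside.
- blue_pawl (a joint): The pawl of the other, identical dock, the one with the blue-rimmed chamber: 0 in, 0.7 rad off. To be left in.
- blue_drum (a joint): The drum of the other dock: 0 to 0.05 rad when clamped. To be left alone.
Mind the look-alikes: they are no part of the job. Leave any green look-alike of the red_chamber alone.

How it is judged (in metres and radians):
On the way, in this order (a step that is already met when the one before it is completed fails the run):
1. the red dock's pawl is thrown off the wheel (beyond 0.55 rad) while its drum has not yet turned back (below 0.15 rad) (value of joint red_pawl above 0.55 rad and value of joint red_drum below 0.15 rad), for 0.2 s.
2. the red dock's drum is eased back to within 0.2 rad of its stop (value of joint red_drum above 1.2 rad), for 0.2 s.
At the end, for the whole second after the job is handed in: The red dock's pawl stays off (beyond 0.55 rad), its drum rests eased back (beyond 1.2 rad of 1.4), the red-rimmed chamber stands upright (within 0.17 rad) within 15 mm of where it was, and the other dock is still locked (pawl below 0.2 rad, drum below 0.15 rad) (value of joint red_pawl above 0.55 rad and value of joint red_drum above 1.2 rad and velocity of joint red_drum between -0.1 and 0.1 rad/s and distance of red_chamber from where it was at the start of the episode below 0.015 m and angle between red_chamber's own z axis and vertical below 0.17 rad and value of joint blue_pawl below 0.2 rad and value of joint blue_drum below 0.15 rad); the robot touches nothing.
It fails at once if the red dock's drum spins back faster than 3 rad/s instead of being eased (velocity of joint red_drum above 3 rad/s).
It fails at once if the red-rimmed chamber is shoved more than 25 mm (distance of red_chamber from where it was at the start of the episode above 0.025 m).
It fails at once if the other dock's pawl is thrown (beyond 0.3 rad) (value of joint blue_pawl above 0.3 rad).
It fails at once if the other dock's drum is turned back (value of joint blue_drum above 0.2 rad).
It also fails if it takes over 48 s, if anything falls off the work surface, if the arm or the gripper's body presses on something with over 40 N, if the wrist force passes 120 N, or if a joint passes its speed limit or range.

## Working session

There is one attempt and no reset: what is moved stays moved. The work goes in short steps, each a Python script; the robot and the scene stay as the last script left them, time stands still between calls to the robot, and variables do not carry over. Pictures are saved under pics/ and viewed, and the job is handed in when it is done.

```bash
ls; mkdir -p pics
python3 - <<'E'
from cell import robot, grip, kin, viewer
import cv2,numpy as np
for n in ["top","side"]:
    im=viewer.read_camera(n); cv2.imwrite(f"pics/{n}0.png",im[:,:,::-1])
    for q in ["red_pin","red_handle","red_dock","red_chamber"]:
        ci=viewer.camera_info(n)
        for d in viewer.pinpoint(q,n):
            print(n,q,round(d["confidence"],2),(ci["R"].T@(np.array(d["at"])-ci["t"])).round(0), end=" ")
            p=ci["camera_matrix"]@np.array(d["at"]); print((p[:2]/p[2]).round())
o=robot.observe(); print(o["t"],o["tcp_rot"],o["contact_force"],o["grip_width"])
E
```

```text
pics
top red_pin 0.85 [ 452. -161.   85.] [395. 234.]
top red_handle 0.76 [ 524. -270.   91.] [441. 201.]
top red_chamber 0.83 [ 285. -302.   -4.] [451. 306.]
top red_chamber 0.71 [ 741. -193.   11.] [396. 126.]
side red_pin 0.66 [ 452. -156.   81.] [374. 177.]
side red_handle 0.84 [ 524. -274.   91.] [367. 146.]
side red_chamber 0.74 [ 738. -198.   15.] [297. 161.]
side red_chamber 0.63 [ 279. -299.   -2.] [442. 188.]
0.5 [ 2.02010172  0.37672105 -2.02018237] [ 0.39509262 -0.29341329  0.06354859] 1.0031583478062345
```

View pics/top0.png

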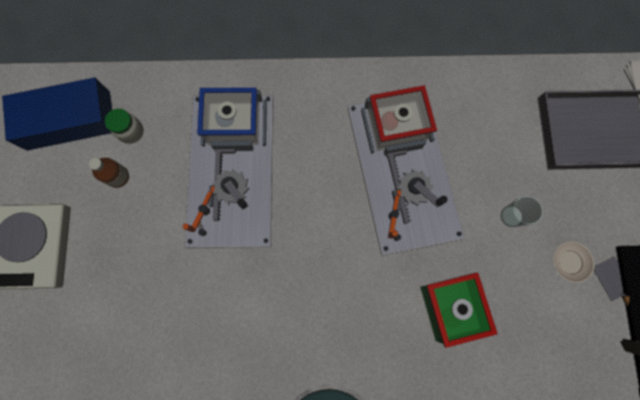

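View pics/side0.png

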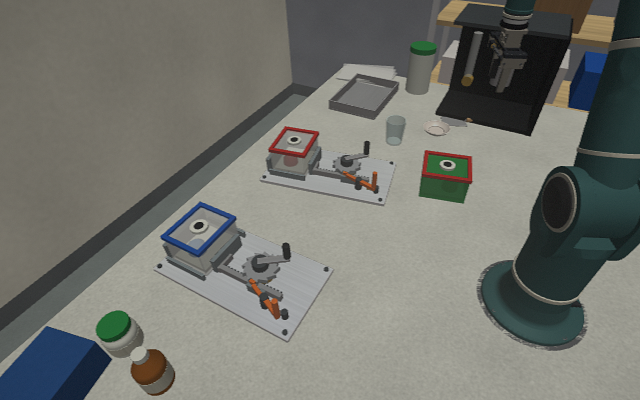

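The red-rimmed candidates in the top image are the clear chamber at (403,117), which stands on a dock, and the green box at (462,310), which stands on the bare bench. The clear one fits. Its dock carries the handle at (441,201) and the pin at (395,234). The blue dock is at (228,170). I'll confirm this in a crop and check the dock fit.

```bash
cat > h.py <<'E'
from cell import robot, grip, kin, viewer
import numpy as np, cv2
from scipy.spatial.transform import Rotation as Ro
YAW=np.radians(9.9); C,S=np.cos(YAW),np.sin(YAW); O=np.array([570.,-227.])
def W(x,y,z): return [O[0]+C*x-S*y, O[1]+S*x+C*y, z]
def rot(a):  # tool down, tool y at dock angle a (deg)
    a=np.radians(a)+YAW; x=np.array([0,0,-1.]); y=np.array([np.cos(a),np.sin(a),0])
    return Ro.from_matrix(np.c_[x,y,np.cross(x,y)]).as_rotvec()
def proj(n,p):
    ci=viewer.camera_info(n); q=ci["camera_matrix"]@(ci["R"]@np.array(p)+ci["t"]); return (q[:2]/q[2])
def hand(q,r=65): a=np.radians(215)+q; return r*np.cos(a), r*np.sin(a)
E
python3 - <<'E'
from h import *
im=cv2.imread("pics/top0.png")[70:270,330:490]; k=3.0
# zoom with projections
im=cv2.resize(im,None,fx=3,fy=3,interpolation=cv2.INTER_CUBIC)
def mark(p,c): 
    u=(proj("top",p)-[330,70]+.5)*3; cv2.circle(im,tuple(int(v) for v in u),4,c,1)
mark(W(-105,87,100),(255,0,0)); mark(W(*hand(0),112),(0,255,255)); mark(W(0,0,68),(0,255,0))
mark(W(-55,65,46),(255,0,255))
cv2.imwrite("pics/crop0.png",im)
print(Ro.from_rotvec(robot.observe()["tcp_rot"]).as_matrix().round(2))
for a in (0,180):
  for p in (W(-105,135,120),W(-105,135,62),W(-108,60,62)):
    j=kin.ik(p,rot(a)); print(a, None if j is None else np.round(j,2))
for b in (35,215):
  for q in (-.4,0,.7,1.4):
    j=kin.ik(W(*hand(q),80),rot(b+np.degrees(q))); print(b,q, None if j is None else np.round(j,2))
E
```

```text
[[-0.    0.36 -0.93]
 [ 0.   -0.93 -0.36]
 [-1.   -0.    0.  ]]
0 [ 0.64  0.34 -0.54  2.11  0.26  0.75  0.11]
0 [ 0.6   0.45 -0.5   2.15  0.36  0.63  0.02]
0 [ 0.71  0.49 -0.47  2.07  0.35  0.66  0.18]
180 [ 0.18  0.28 -0.01  2.14  0.    0.72 -2.8 ]
180 [ 0.11  0.39  0.07  2.18 -0.05  0.58 -2.75]
180 [ 0.2   0.43  0.15  2.11 -0.11  0.61 -2.55]
35 -0.4 [ 0.75  0.56 -0.45  1.88  0.34  0.78  0.5 ]
35 0 [ 0.8   0.6  -0.49  1.82  0.38  0.81  0.9 ]
35 0.7 [ 0.85  0.69 -0.6   1.71  0.48  0.9   1.54]
35 1.4 [ 1.13  1.15 -1.34  1.59  1.15  1.35  1.82]
215 -0.4 [ 0.28  0.51  0.15  1.91 -0.11  0.73 -2.26]
215 0 [ 0.36  0.53  0.09  1.85 -0.07  0.75 -1.88]
215 0.7 [ 0.46  0.6  -0.05  1.73  0.04  0.81 -1.26]
215 1.4 [ 0.5   0.66 -0.17  1.64  0.14  0.86 -0.68]
```

View pics/crop0.png

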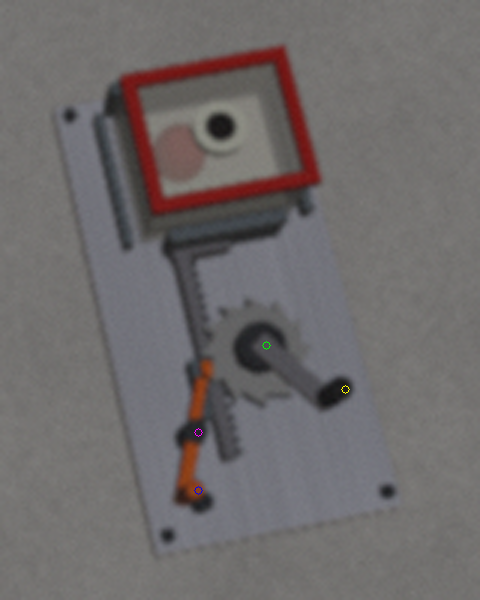

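The crop confirms it: the clear chamber with the red rim is on this dock, and the projected pin (198,490), handle (345,390) and hub (266,345) land on the parts. Next I'll shut the gripper, go above the approach point and check the pin with the wrist camera.

Run:
```python
from h import *
grip(0.0,20)
robot.movep(W(-105,135,200),rot(0))
ci=viewer.camera_info("wrist")
im=viewer.read_camera("wrist"); cv2.imwrite("pics/w1.png",im[:,:,::-1])
for q in ["red_pin","red_handle"]:
  for d in viewer.pinpoint(q,"wrist"): print(q,round(d["confidence"],2),(ci["R"].T@(np.array(d["at"])-ci["t"])).round(1))
print("exp",np.round(W(-105,87,85),1),np.round(W(*hand(0),95),1))
o=robot.observe(); print(o["t"],o["contact_force"],o["grip_width"],o["joints"])
```

```text
red_pin 0.7 [ 451.3 -162.1   86.5]
exp [ 451.6 -159.3   85. ] [ 524.  -272.9   95. ]
3.9417 [ 0.3579907   0.20294452 -0.12139915] 0.0026780683411629673 [ 0.68603675  0.21368427 -0.56696203  2.04095894  0.14304525  0.92463815
  0.21390452]
```

View pics/w1.png

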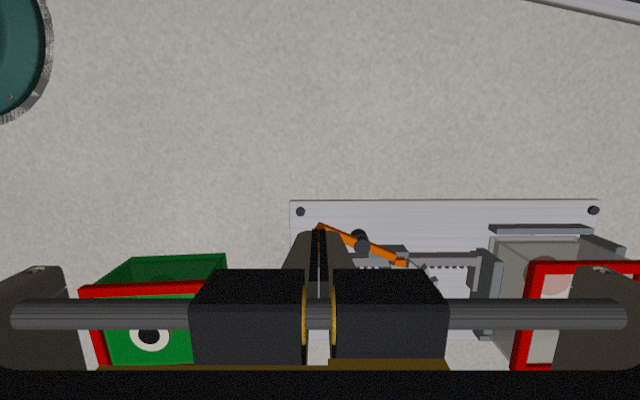

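The wrist view shows the orange pin peeking out just beyond the shut fingertips at about (320,226), in line with them. The networks' fix agrees within 3 mm, so I'll descend and push with force checks.

Run:
```python
from h import *
robot.servo_line(W(-105,130,65),feed=150)
f0=np.array(robot.observe()["contact_force"])
robot.servo_line(W(-105,112,65),feed=60)
ey=np.array([-S,C,0])
for y in list(range(108,60,-4)):
    robot.servo_line(W(-107,y,65),feed=40)
    o=robot.observe(); f=np.array(o["contact_force"])-f0
    print(y, round(o["t"],2), f.round(1), round(f@ey,1))
    if f@ey>15: break
im=viewer.read_camera("top"); cv2.imwrite("pics/t2.png",cv2.resize(im[70:270,330:490,::-1],None,fx=3,fy=3))
im=viewer.read_camera("side"); cv2.imwrite("pics/s2.png",cv2.resize(im[110:220,240:420,::-1],None,fx=4,fy=4))
```

```text
108 5.7 [-0.4  0.4  1.4] 0.5
104 5.95 [-0.2  1.9  1.2] 1.9
100 6.2 [-3.5  3.3  1.4] 3.8
96 6.45 [-1.7  0.9 -0.2] 1.2
92 6.7 [-0.4  0.7 -1.1] 0.8
88 6.95 [-0.7 -0.4 -0.1] -0.2
84 7.2 [-0.2 -0.1  0.5] -0.1
80 7.45 [-1.  -1.4  0.6] -1.2
76 7.7 [-0.3  0.4  1.4] 0.4
72 7.95 [-0.3  1.2  1.6] 1.3
68 8.2 [-0.3 -0.6  0.1] -0.5
64 8.45 [-3.1  6.6  3.5] 7.1
```

View pics/t2.png

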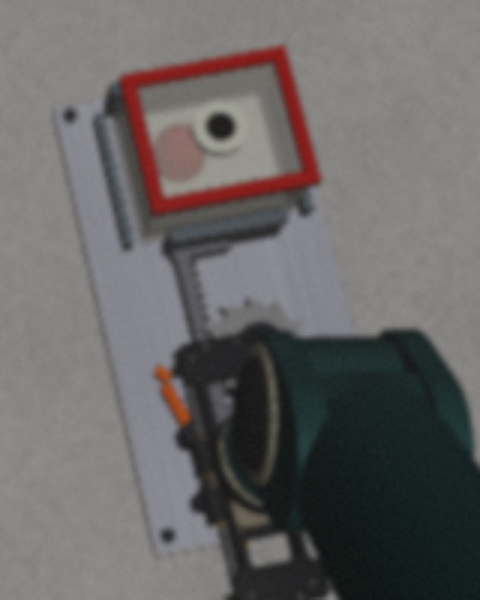

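View pics/s2.png

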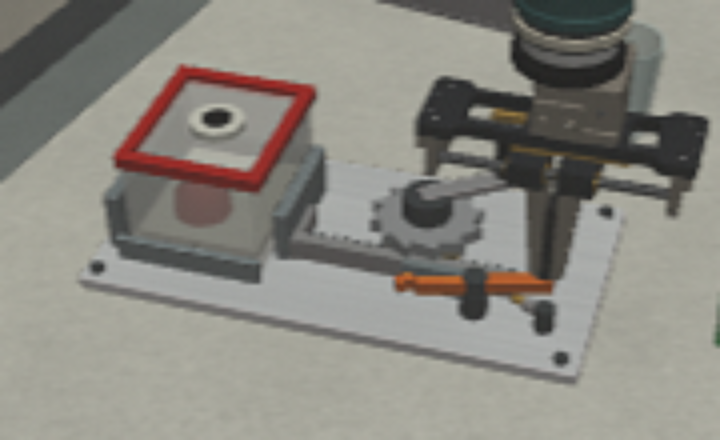

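The pawl tip is now off the wheel (side crop (405,282)), and the force rose to 7 N at the end of travel. I'll back off and move above and behind the handle.

```bash
cat >> h.py <<'E'
def behind(q,d):
    x,y=hand(q); a=np.radians(305)+q
    return x-d*np.cos(a), y-d*np.sin(a)
E
python3 - <<'E'
from h import *
robot.servo_line(W(-107,85,65),feed=60)
robot.servo_line(W(-107,95,170),feed=150)
robot.movep(W(*behind(0,38),170),rot(215))
for n in ("top","side","wrist"):
  ci=viewer.camera_info(n); im=viewer.read_camera(n)
  if n=="side": cv2.imwrite("pics/s3.png",cv2.resize(im[110:220,240:420,::-1],None,fx=4,fy=4))
  if n=="wrist": cv2.imwrite("pics/w3.png",im[:,:,::-1])
  for q in ["red_pin","red_handle"]:
    for d in viewer.pinpoint(q,n): print(n,q,round(d["confidence"],2),(ci["R"].T@(np.array(d["at"])-ci["t"])).round(1))
print("exp pin off",np.round(W(-108,49,85),1),"handle",np.round(W(*hand(0),95),1)); o=robot.observe(); print(o["t"],np.round(o["joints"],2))
E
```

```text
top red_pin 0.76 [ 456.4 -198.9   83.2]
top red_handle 0.82 [ 526.  -271.3   93.4]
side red_pin 0.65 [ 455.4 -195.    81.3]
side red_handle 0.71 [ 523.7 -273.5   94. ]
wrist red_handle 0.97 [ 525.9 -274.5   95. ]
exp pin off [ 455.2 -197.3   85. ] handle [ 524.  -272.9   95. ]
12.2667 [ 0.42  0.36 -0.03  1.88  0.01  0.9  -1.97]
```

View pics/s3.png

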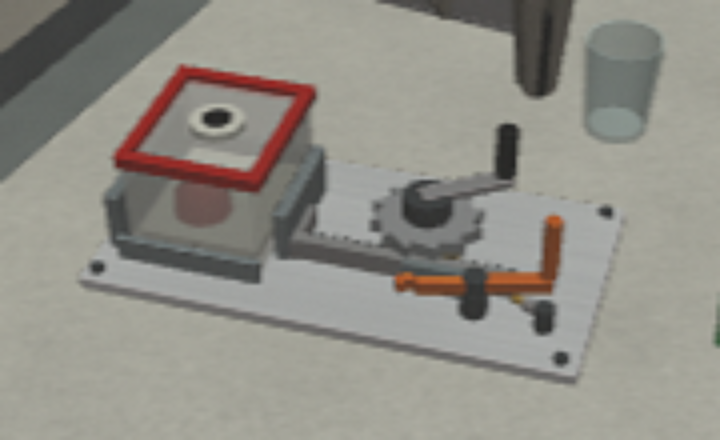

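View pics/w3.png

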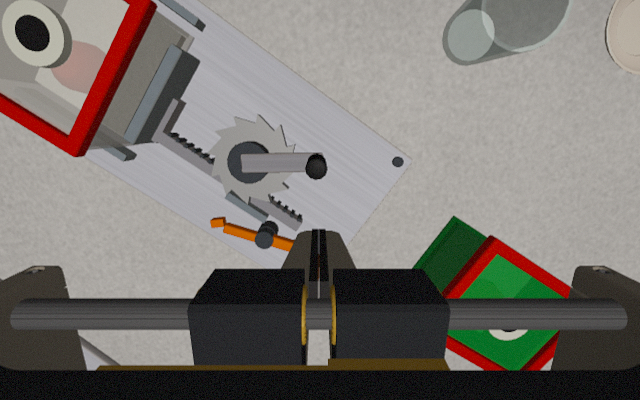

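The pin is standing at its off position and the handle has not moved. Now I'll descend behind the handle and ease it round.

Run:
```python
from h import *
robot.servo_line(W(*behind(0,38),80),feed=120)
f0=np.array(robot.observe()["contact_force"])
robot.servo_line(W(*behind(0,22),80),feed=40)
for q in list(np.arange(0,1.33,.1))+[1.35,1.38,1.41,1.44]:
    robot.servo_line(W(*behind(q,19),80),feed=25,rotation=rot(215+np.degrees(q)))
    o=robot.observe(); f=np.array(o["contact_force"])-f0
    a=np.radians(305)+q+YAW; ft=-(f@[np.cos(a),np.sin(a),0])
    print(round(q,2), round(o["t"],2), f.round(1), round(ft,1))
    if ft>(9 if q>1.2 else 15): break
im=viewer.read_camera("side"); cv2.imwrite("pics/s4.png",cv2.resize(im[110:220,240:420,::-1],None,fx=4,fy=4))
```

```text
0.0 13.98 [ 0.3 -0.3 -0.3] -0.4
0.1 14.4 [-0.6  0.5 -0.3] 0.8
0.2 14.82 [ 0.2 -0.  -0.1] -0.2
0.3 15.23 [0.1 0.2 0.3] 0.0
0.4 15.65 [-0.1  0.3  0.2] 0.2
0.5 16.07 [-0.3  0.  -0.6] 0.3
0.6 16.48 [-1.2 -0.2 -0.1] 1.1
0.7 16.9 [-2.2 -0.3 -0.2] 2.1
0.8 17.32 [-1.3  0.7  0.6] 1.3
0.9 17.73 [-0.7 -0.2  0. ] 0.7
1.0 18.15 [-0.9 -0.7  0.5] 1.0
1.1 18.57 [-0.4 -1.   0.6] 0.7
1.2 18.98 [-0.4 -1.   0.3] 0.7
1.3 19.4 [-0.2 -0.5  0.5] 0.4
1.35 19.68 [-1.3 -1.7 -0. ] 2.0
1.38 19.93 [-0.9 -2.4  0.2] 2.0
1.41 20.18 [-0.6 -1.3  0.3] 1.2
1.44 20.43 [-2.4 -3.2  0.8] 3.8
```

View pics/s4.png

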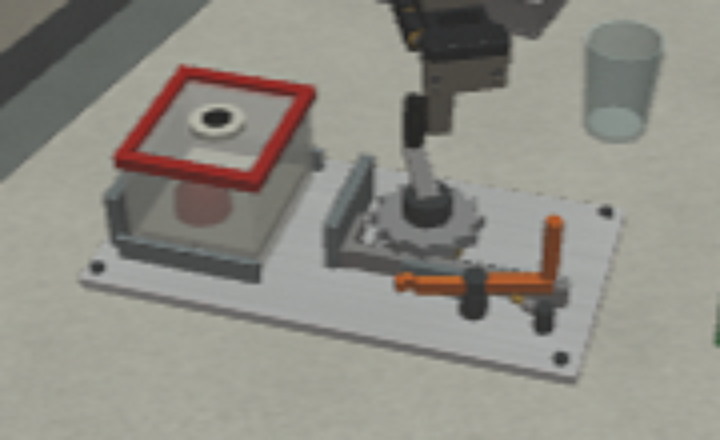

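The jaw has drawn back clear of the chamber. A small final nudge to the stop, then I'll retreat and check.

Run:
```python
from h import *
for q in (1.46,1.48,1.5):
    robot.servo_line(W(*behind(q,19),80),feed=20,rotation=rot(215+np.degrees(q)))
    f=np.array(robot.observe()["contact_force"]); a=np.radians(305)+q+YAW; ft=-(f@[np.cos(a),np.sin(a),0]); print(q,round(ft,1))
    if ft>7: break
robot.servo_line(W(*behind(1.4,40),80),feed=60)
robot.servo_line(W(*behind(1.4,60),230),feed=150)
for n in ("top","side","wrist"):
  ci=viewer.camera_info(n); im=viewer.read_camera(n)
  cv2.imwrite(f"pics/{n}5.png",im[:,:,::-1])
  for p in ["red_pin","red_handle","red_chamber"]:
    for d in viewer.pinpoint(p,n):
      w=ci["R"].T@(np.array(d["at"])-ci["t"]); l=w[:2]-O; loc=[C*l[0]+S*l[1],-S*l[0]+C*l[1]]
      print(n,p,round(d["confidence"],2),w.round(1),"dock",np.round(loc,1),"deg",round(np.degrees(np.arctan2(loc[1],loc[0])),1))
print(robot.observe()["t"])
```

```text
1.46 5.7
1.48 8.4
top red_pin 0.5 [ 456.8 -196.7   86.2] dock [-106.3   49.3] deg 155.1
top red_handle 0.6 [ 606.9 -275.3   93.7] dock [ 28.  -53.9] deg -62.5
top red_chamber 0.83 [ 741.6 -192.4   10.1] dock [175.    4.6] deg 1.5
top red_chamber 0.61 [ 282.8 -301.2   -4.1] dock [-295.7  -23.8] deg -175.4
side red_pin 0.57 [ 455.8 -196.1   81.5] dock [-107.2   50.1] deg 155.0
side red_handle 0.79 [ 605.  -279.6   89.5] dock [ 25.5 -57.9] deg -66.2
side red_chamber 0.96 [ 739.5 -197.4   13.3] dock [172.1   0. ] deg 0.0
side red_chamber 0.58 [ 281.7 -298.6   -0.8] dock [-296.4  -21. ] deg -175.9
wrist red_pin 0.59 [ 460.8 -199.8   85.6] dock [-102.9   45.6] deg 156.1
wrist red_handle 0.76 [ 609.5 -285.6   91.9] dock [ 28.9 -64.5] deg -65.9
wrist red_chamber 0.81 [ 285.2 -300.6   -0.9] dock [-293.3  -23.5] deg -175.4
23.3333
```

View pics/side5.png

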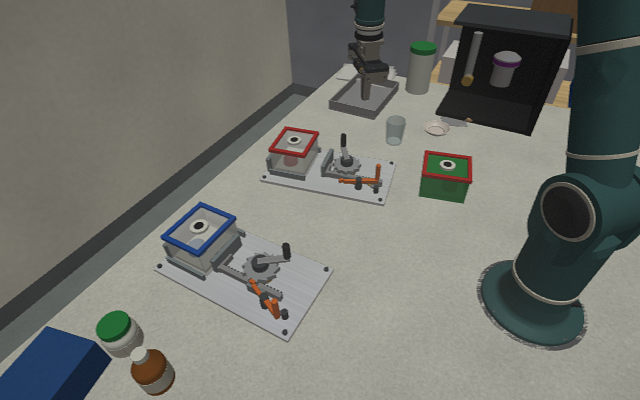

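View pics/wrist5.png

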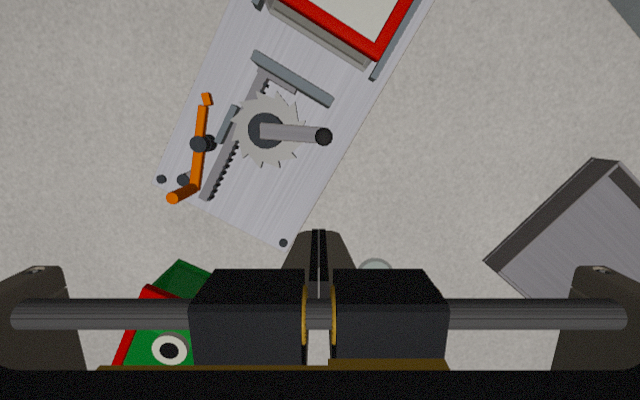

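The handle stands at about -65° in the dock frame, which is a drum angle of 1.4 rad. The pawl is off (wrist view (205,100)), the jaw is clear of the chamber, the chamber has not moved, the blue dock is unchanged and the arm is clear of everything.

Run:
```python
from h import *
robot.job_done(); print(robot.observe()["t"])
```

```text
the job is handed in; nothing more can be done
the job is handed in; nothing more can be done
```

The red dock's clamp is released and the job is handed in at about 23 s. No verdict is reported, so this rests on my own checks.

- **What I did:** I pushed the pawl pin with the shut fingers until the pawl went over and reached the end of its travel (7 N at the end). I then pushed the crank handle from behind, counterclockwise, over about 6.5 s, until the force rose to 8 N at the stop. Then I withdrew the arm clear of everything.
- **Last checks:**
  - **Pin:** it stands at about x -106, y 49 mm of the dock, which is the off position.
  - **Handle:** it is at -62 to -66° in the dock frame, a drum angle of roughly 1.4 rad.
  - **Chamber and jaw:** the chamber is within 2 mm of its first reading (measurement noise), and the jaw is clear of it.
  - **Blue dock:** it looks unchanged.
- **Disagreement:** the top, side and wrist cameras gave the handle's position up to about 10 mm apart. All of them, and the pictures, still put the drum well past 1.2 rad.

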